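# Turn the cake stand to the lilac cake and lock it

### The job

The revolving cake stand has been left unlocked. Turn it until the lilac cake faces the black locking knob, then lock it there: pull the sprung knob out clear of its notch before you turn it, turn it until its red end points to the cakes, and let it snap in fully. Do not touch the cakes, and leave the other things on the counter where they stand.

Things in the scene. Friction and masses are not known exactly. Their poses are not given: they have to be found in the camera images.
- stand: Fixed cake stand, grey foot; origin on the counter under the disc's axis, z up; x points from the knob to the disc's axis, so the knob is on the -x side. White disc 286 mm across, top at z = 75 mm, with a sloping dark steel rim out to 362 mm across; the rim has four 16 mm slots, one beside the lilac cake.
- knob_foot (a point): Point on the knob's axis where it meets the sloping rim, at (-160, 0, 61) mm of the stand, axes as the stand's. The knob's axis leans 28 degrees from vertical, away from the disc: outward is (-0.469, 0, 0.883) in these axes. From 14 to 52 mm out along it stands the bracket's fixed steel collar, 44 mm across with a 60 mm flange at 31 mm.
- post (a point): Centre of the free part of the upright brass post, 16 mm thick, from 75 to 130 mm above the counter, by which the disc is turned; the point is 110 mm above the counter and 115 mm from the disc's axis. Cakes are over 55 mm away from it. When the disc is right, the post is at (-57, 100) mm in the stand's axes.
- turntable (a joint): Angle of the disc (rad), counter-clockwise from above positive: 0 when the lilac cake and its rim slot are exactly at the knob. Starts at 0.35 to 0.85, limits -1.2 and 1.2. Stiff bearing (0.12 N m): stays where it is left. The 10 mm round-tipped locking pin finds the slot if the disc is within 0.025 rad of right.
- lilac_notch (a point): Mid-point of the rim slot beside the lilac cake, 160 mm from the disc's axis, 61 mm above the counter, turns with the disc.
- knob_grip (a point): Centre of the knob's grip: a black bar 46 mm long, 14 mm wide and 22 mm high (along the knob's axis), one end red, on a 10 mm stem; at the start 86 mm outward from point knob_foot along the axis. z points outward along the knob's axis, x along the bar to the red end, y across the bar. Take it by its 14 mm width with the fingers along the axis.
- knob_red_end (a point): Middle of the end face of the bar's red end, 23 mm from point knob_grip.
- knob_pull (a joint): Position of the knob along its axis (m): 0 at the start, resting unlocked in a shallow notch; positive pulled out (stop at 0.015); -0.0115 snapped in with the pin in a rim slot; about -0.003 when the pin only rests on the rim between slots. A spring draws it in: 9 N at 0, 300 N/m. To turn it, first pull it out to 0.008 or more, clear of the 7 mm notch.
- knob_turn (a joint): Turn of the knob (rad), clockwise positive looking at it from outside: 0 at the start (red end to the stand's +y side), 1.31 (75 degrees) at the locking notch, where the red end points to the disc's axis and the red mark on the flange. Stops at -0.2 and 1.5. Let go within 0.15 rad of 1.31, it snaps in.
- lilac_cake: Dummy display cake fixed on the disc, 90 mm from its axis, pale biscuit below lilac dome with blueberries, 62 mm across, 54 mm high, origin underneath.
- orange_cake: Dummy display cake fixed on the disc, dark chocolate with orange ball on top, 62 mm across, 50 mm high, origin underneath.
- pink_cake: Dummy display cake fixed on the disc, pink block 50 x 40 x 57 mm with red berries, origin underneath.
- card: Loose white marble block 30 x 60 x 22 mm holding a blank white card, 78 mm high in all, origin underneath. Bystander.
- jar: Loose jar with brass cap, 64 mm across, 100 mm high, origin underneath. Bystander.
- mug: Loose white mug, 76 mm across, 80 mm high, origin underneath. Bystander.
- macaron: Loose pink macaron, 44 mm across, 27 mm high, origin underneath. Bystander.

How it is judged:
At the end, for the whole second after the job is handed in: The lilac cake stands at the locking knob (disc within 0.05 rad of right, at rest), the knob's red end points to the cakes (turned at least 1.05 rad) and the knob has snapped in with its pin in the rim slot (at least 9 mm further in than at the start) (value of joint turntable between -0.05 and 0.05 rad and value of joint knob_pull below -0.009 m and value of joint knob_turn above 1.05 rad and velocity of joint turntable between -0.02 and 0.02 rad/s); the robot touches nothing.
It fails at once if a cake is touched harder than a brush (over 2 N) (contact force between any of lilac_cake, orange_cake, pink_cake and anything else above 2 N).
It fails at once if a bystander is moved more than 20 mm (distance of any of card, jar, mug, macaron from where it was at the start of the episode above 0.02 m).
It fails at once if the knob is forced round without being pulled out clear of its notch (value of joint knob_turn between 0.35 and 1 rad and value of joint knob_pull below 0.004 m).
It also fails if it takes over 50 s, if anything falls off the work surface, if the arm or the gripper's body presses on something with over 40 N, if the wrist force passes 120 N, or if a joint passes its speed limit or range.

### The arm

A 7-joint arm with a two-finger parallel gripper is mounted at the origin on the work surface. World frame = base frame: x ahead of the robot, y to its left, z up, the work surface at z = 0. Lengths are in m, angles in rad, forces in N, time in s.
With the tool pointing down it reaches from about 0.4 to 0.85 m from the base axis. Payload 10.4 kg.
Tool frame: the origin (TCP) lies midway between the tips of the shut fingers; the grasp point (between the pads) lies 19 mm behind it (r.grasp_offset is the distance from the TCP to the grasp point, in m); z points along the fingers, y is the line along which they close (so a half turn about z gives the same grasp; the last joint's range is limited). The gripper opens to 87 mm and grips with 3 to 60 N. Pads are 19 mm wide; open, the fingers measure 117 mm over their backs; the gripper's body (75 mm by 190 mm) begins 51 mm behind the grasp point.
Start: joints at [-1.367, 0.332, -0.065, 1.46, 0.022, 1.35, -0.088], TCP at [0.141, 0.609, 0.223] pointing down, gripper open.
Joint ranges: [-2.6, 2.6], [-0.5, 2.12], [-1.47, 1.34], [0.16, 2.42], [-1.27, 4.41], [0.06, 2.06], [-2.6, 2.6]. Speed limits (rad/s): [2.22, 2.22, 2.79, 2.79, 3.14, 3.14, 3.14].

### API

Orientations are given as a unit quaternion [x, y, z, w].
In Python, from bench import r gives the robot as it stands.
- The arm moves only by the tool drive_tool, never from a script. Its argument "moves" is a list that holds one entry, the list of rows, each a list of 7 numbers: the shift along the tool's x, y, z in m, then the turn, a rotation vector about the tool's x, y, z in rad, then the opening, from 0 (shut) to 1 (fully open). In form: [[[tx, ty, tz, ax, ay, az, jaw], ...]]. A call has 1 to 10 rows; each row shifts and turns the commanded pose from where the row before left it, along the tool's axes as they then stand; what a row does not reach is not made up. A row lasts 1/10 s, in which the tool goes at most 50 mm and 8.59 degrees, less where a joint would pass 70% of its speed; a pose out of reach is approached as far as the arm can. A call is refused whole if a number of a shift passes 0.05 or a number of a turn 0.15, either way. A call with a gripper value outside its range is refused whole. The fingers move at their own pace and stop on an object; "squeeze" is the grip in N (left out, the last holds). Time passes only in rows, so rows that do not move let the fingers close. It gives the time, the measured TCP pose, the force, the opening and the grip force at its end, in the units of the state.
- r.read_state(): the state, without advancing time (a new reading comes with each control period).
- r.camera(name): name is "scene" or "top"; returns the picture (420x560x3 uint8, red, green, blue); there is no depth.
- r.camera_info(name): a dict with "mtx" (3x3 intrinsics, pixels), "rvec" (rotation vector, rad) and "tvec" (3), from world to camera coordinates, as OpenCV has them. Camera axes: x right, y down, z forward; pixel columns grow to the right and rows downward; lengths in m; the calibration is good to about 2 mm. A picture is of the moment at which its call begins. camera_info takes no time and is no camera call.
- r.close_job(): hands the job in; it is judged then, once.
Trained networks look in the newest picture that a camera, given by its name, has taken for a name from the list of things; names that differ only in an ending like _2 or _b are one class to them, and where a whole thing is asked for, a point or a joint stands for the part that bears it (a point fixed in the world has none). Each returns a list of dicts, best first, with "conf" (0 to 1); they miss things now and then, are a little off and sometimes report something else, mostly with a low value. They report only what shows in the picture. A call takes as long as a camera call.
- r.find_in(camera, query): "bbox" ([left, top, right, bottom] in pixels, round what is visible of it).
- r.place_of(camera, query): "at" ([column, row] in pixels: a listed point, or the origin of a listed thing).
The state is a dict: "time": time; "joint_positions": joint angles; "joint_vel": joint speeds; "joint_torque": joint torques, N m; "ee_pos": TCP position; "eef_rot": TCP orientation; "ft_force": force on the tool from outside, world axes, zero at the start; "torque": the same for the moment, N m; "width": finger opening in m; "grip_force": force on a finger pad.
Only numpy, scipy, OpenCV 4.12 (cv2) and the standard library are available. Lean on these libraries where they do the work, as an engineer would, in place of code of your own. Each camera call takes 0.05 s, during which the arm holds its last target. There are 200 camera calls.

## Working session

There is one attempt and no reset: what is moved stays moved. The work goes in short steps, Python scripts to look and compute and a tool call to move; the robot and the scene stay as the last step left them, time stands still between calls to the robot, and variables do not carry over. Pictures are saved under pics/ and viewed, at most 10 in all, crops included, and the job is handed in when it is done.

Besides the shell and the picture viewer there is one more tool, called after ">>>" by a JSON object that holds its "op" and its "data". drive_tool: Moves the arm, as the interface text tells. Its arguments: {"type":"object","properties":{"moves":{"type":"array"},"squeeze":{"type":"number"}},"required":["moves"]}

```bash
mkdir -p pics; cat > h.py <<'E'
import numpy as np,cv2
from bench import r
from scipy.spatial.transform import Rotation as R
def ray(c,px):
    i=r.camera_info(c);K=np.array(i["mtx"]);Rm=cv2.Rodrigues(np.array(i["rvec"],float))[0];t=np.array(i["tvec"],float).ravel()
    d=Rm.T@np.linalg.solve(K,[px[0],px[1],1.]);return -Rm.T@t,d/np.linalg.norm(d)
def atz(c,px,z):
    o,d=ray(c,px);return o+d*(z-o[2])/d[2]
def tri(p1,p2):
    (a,d),(b,e)=ray("scene",p1),ray("top",p2)
    s=np.linalg.lstsq(np.c_[d,-e],b-a,rcond=None)[0];p,q=a+s[0]*d,b+s[1]*e
    return (p+q)/2,np.linalg.norm(p-q)
def proj(c,P):
    i=r.camera_info(c);return cv2.projectPoints(np.array(P,float).reshape(-1,3),np.array(i["rvec"],float),np.array(i["tvec"],float),np.array(i["mtx"],float),None)[0].reshape(-1,2)
E
python3 - <<'E'
from h import *
for c in("scene","top"):
    cv2.imwrite(f"pics/{c}0.png",r.camera(c)[:,:,::-1])
for q in("stand","knob_foot","knob_grip","knob_red_end","post","lilac_notch","jar","mug","card","macaron","lilac_cake"):
    o={}
    for c in("scene","top"):
        l=r.place_of(c,q)
        if l:o[c]=l[0]["at"];print(q,c,np.round(l[0]["at"],1),round(l[0]["conf"],2),end=' | ')
    if len(o)==2:
        p,e=tri(o["scene"],o["top"]);print(p.round(4),round(e,4))
    else:print()
s=r.read_state();print(s["time"],s["ee_pos"],s["eef_rot"],s["width"])
E
```

```text
stand scene [319.5 251.7] 0.85 | stand top [276.6 179.6] 0.76 | [ 0.6827  0.0308 -0.0091] 0.0037
knob_foot scene [281.7 203.8] 0.63 | knob_foot top [267.6 230.5] 0.94 | [0.5272 0.0608 0.0586] 0.0125
knob_grip scene [269.9 177.6] 0.5 | knob_grip top [264.1 242.6] 0.46 | [0.4892 0.0664 0.1303] 0.0044
knob_red_end top [252.7 239.5] 0.73 | 
post scene [274.8 171.5] 0.62 | post top [249.2 201.6] 0.83 | [0.5666 0.0709 0.193 ] 0.0936
lilac_notch scene [263.3 217.3] 0.87 | lilac_notch top [290.5 225.9] 0.65 | [ 0.5335 -0.013   0.0685] 0.0051
jar scene [218. 349.] 0.95 | jar top [400.  184.9] 0.67 | [ 0.6651 -0.3469  0.0079] 0.0132
mug scene [327.1 157.4] 0.6 | mug top [156.4 253.2] 0.91 | [ 0.4591  0.4068 -0.0162] 0.0099
card scene [374.7 174.8] 0.96 | card top [152.1 191.8] 0.54 | [ 0.6446  0.4165 -0.0105] 0.0023
macaron scene [156.1 303.4] 0.78 | macaron top [398.2 250.5] 0.61 | [ 0.4597 -0.3432 -0.0055] 0.005
lilac_cake scene [285.8 220.2] 0.98 | lilac_cake top [282.3 207.4] 0.6 | [0.589  0.0115 0.0708] 0.0034
1.2 [0.14052289 0.60901544 0.22257467] [1.13137814e-01 9.93579303e-01 5.26043744e-05 5.77060937e-06] 0.08677193432062465
```

View pics/scene0.png

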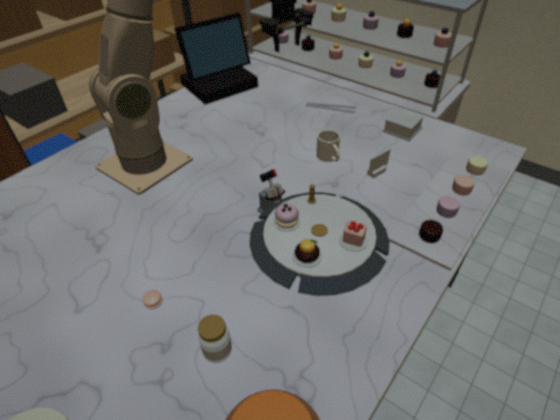

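View pics/top0.png

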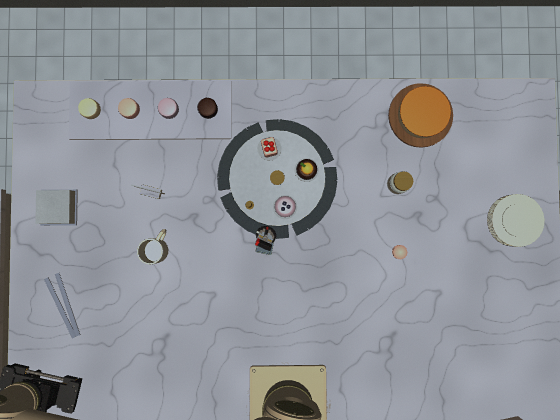

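Scene shows the knob at (268,176) with its red end toward +y, the post at (312,193), and the lilac cake at (287,214). In the top view the knob is at (264,240), the post at (249,204) and the disc centre near (277,179). The network's scene "post" was wrong, so I'll fit the stand pose jointly.

```bash
cat > fit.py <<'E'
from h import *
from scipy.optimize import least_squares
obs=[]
S=lambda p:lambda th:np.array(p)
rz=lambda p:lambda th:R.from_euler('z',th).apply(p)
post=R.from_euler('z',0).apply([-57,100,110])/1e3
ax=np.array([-.469,0,.883]);foot=np.array([-.16,0,.061])
def model(q):
    return {"stand":S([0,0,0]),"knob_foot":S(foot),"knob_grip":S(foot+.086*ax),"post":rz(post),"lilac_notch":rz([-.16,0,.061]),"lilac_cake":rz([-.09,0,.075]),"orange_cake":None}[q]
def run(obs):
    def f(x):
        o=[]
        for q,c,px,w in obs:
            P=R.from_euler('z',x[2]).apply(model(q)(x[3]))+[x[0],x[1],0]
            o+=list((proj(c,P)[0]-px)*w)
        return o
    s=least_squares(f,[.68,.03,-.2,.5],loss='soft_l1',f_scale=2);return s.x,np.array(f(s.x)).reshape(-1,2)
E
python3 - <<'E'
from fit import *
obs=[("post","scene",(312,190),1)]
for c in("scene","top"):
    r.camera(c)
    for q in("stand","knob_foot","knob_grip","post","lilac_notch","lilac_cake"):
        if (q,c)==("post","scene"):continue
        l=r.place_of(c,q)
        if l: obs.append((q,c,np.array(l[0]["at"]),1))
x,res=run(obs);print(x.round(4))
for o,e in zip(obs,res):print(o[0],o[1],o[2],e.round(1))
# disc ellipse in top
for c in("top","scene"):
    im=r.camera(c);g=im.mean(2)
    n=proj(c,[x[0],x[1],.075])[0]
    pts=[]
    for a in np.linspace(0,2*np.pi,72,endpoint=False):
        rr=np.linspace(.12,.165,46);P=np.c_[x[0]+rr*np.cos(a),x[1]+rr*np.sin(a),0*rr+.075]
        v=cv2.remap(g.astype(np.float32),*[k.astype(np.float32) for k in proj(c,P).T],cv2.INTER_LINEAR).ravel()
        k=np.argmin(np.diff(cv2.GaussianBlur(v.reshape(-1,1),(1,5),0).ravel()));pts.append(P[k,:2])
    pts=np.array(pts)
    s=least_squares(lambda q:np.hypot(*(pts-q[:2]).T)-q[2],[x[0],x[1],.143],loss='soft_l1',f_scale=.003);print(c,s.x.round(4))
for c,b in(("top",(200,105,150,160)),("scene",(225,150,180,150))):
    im=cv2.imread(f"pics/{c}0.png");u,v,w,h=b
    cv2.imwrite(f"pics/{c}z.png",cv2.resize(im[v:v+h,u:u+w],None,fx=3.75 if c=="top" else 4,fy=3.75 if c=="top" else 4,interpolation=cv2.INTER_CUBIC))
E
```

```text
[ 0.6819  0.0286 -0.1761  0.4314]
post scene (312, 190) [0.4 0.8]
stand scene [321.  252.6] [-2.7 -2.7]
knob_foot scene [278.8 202.7] [-1.1  1. ]
knob_grip scene [271.6 176.9] [-4.5 -1.3]
lilac_notch scene [261.5 220.1] [ 1.3 -2.1]
lilac_cake scene [286.8 222.4] [ 0.1 -1.2]
stand top [276.1 180.1] [ 0.8 -1. ]
knob_foot top [269.3 232. ] [-1.7 -2.2]
knob_grip top [265.2 243.9] [-0.7 -0.2]
post top [248.3 202.6] [-0.1  0.5]
lilac_notch top [288.1 229.5] [ 2.5 -0.8]
lilac_cake top [284.3 207.7] [ 0.3 -1.9]
top [0.6794 0.0283 0.1416]
scene [0.6814 0.0265 0.1426]
```

View pics/scenez.png

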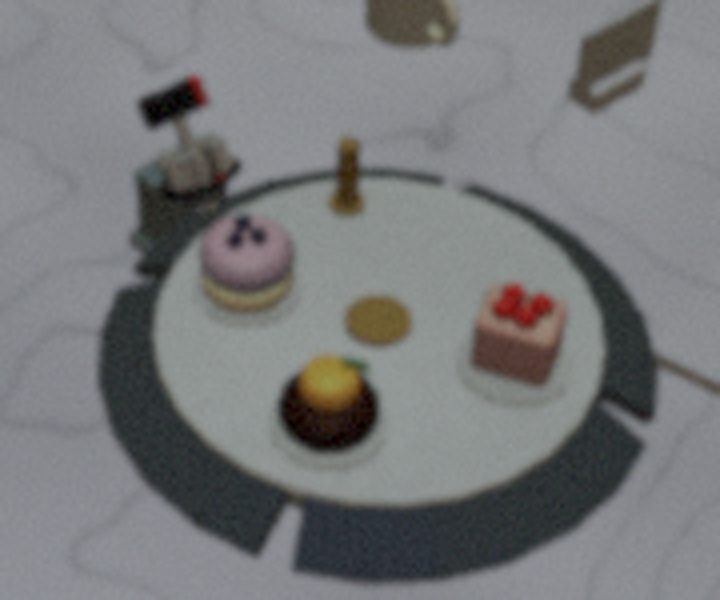

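View pics/topz.png

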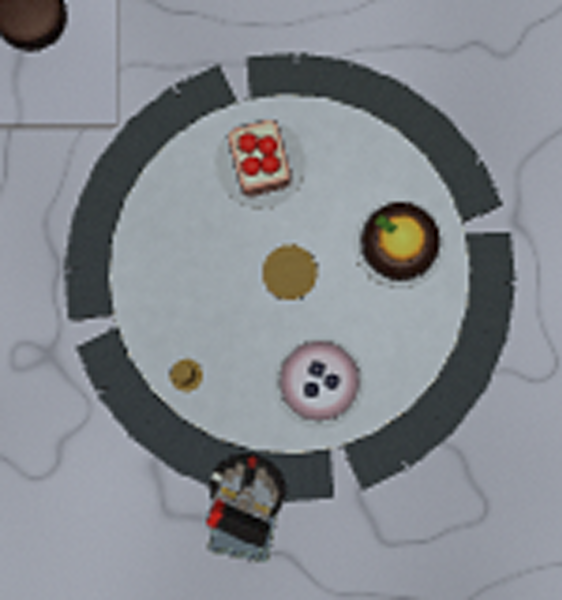

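Knob bar centre: scene (268,175), top (263.7,244.5). Rim slots in the top view: (290,230), (226,194), (262,127) and (330,163). Next I refine the yaw and disc angle.

```bash
python3 - <<'E'
from fit import *
C=np.array([.6806,.0275])
def yaw(P):return np.arctan2(*(C-P[:2])[::-1])
zg=.061+.086*.883
tp=lambda u,v:(200+(u+.5)/3.75-.5,105+(v+.5)/3.75-.5); sp=lambda u,v:(225+(u+.5)/4-.5,150+(v+.5)/4-.5)
for c,p,z in(("top",tp(239,523),zg+.011*.883),("scene",sp(172,101),zg),("top",tp(251,462),.061+.031*.883)):
    P=atz(c,p,z);print("knob",P.round(4),np.hypot(*(C-P[:2])).round(4),yaw(P).round(3))
b=atz("top",tp(264,533),zg+.01)-atz("top",tp(214,514),zg+.01);print("bar",b,np.arctan2(-b[1],-b[0]))
for p in((338,470),(97,333),(234,82),(488,219)):
    P=atz("top",tp(*p),.061);print("slot",P.round(4),np.hypot(*(C-P[:2])).round(4),(yaw(P)).round(3))
for c,p in(("top",tp(186,375)),("scene",sp(347,150))):
    P=atz(c,p,.13);print("post",P.round(4),np.hypot(*(C-P[:2])).round(4),np.arctan2(P[1]-C[1],P[0]-C[0]).round(3))
print("post rel angle",np.arctan2(100,-57))
for c,p in(("top",tp(319,381)),("scene",sp(246,305))):
    P=atz(c,p,.12 if c=="top" else .075);print("lil",P.round(4),np.hypot(*(C-P[:2])),yaw(P))
E
```

```text
knob [0.4836 0.0665 0.1467] 0.2008 -0.195
knob [0.4839 0.0671 0.1369] 0.2006 -0.199
knob [0.53   0.059  0.0884] 0.1539 -0.206
bar [-0.01447745 -0.03739028  0.        ] 1.201374344354598
slot [ 0.5235 -0.0092  0.061 ] 0.1614 0.229
slot [0.6336 0.1816 0.061 ] 0.1611 -1.275
slot [0.8346 0.0718 0.061 ] 0.1602 -2.861
slot [ 0.723  -0.1305  0.061 ] 0.1636 1.833
post [0.5959 0.1069 0.13  ] 0.1161 2.389
post [0.6036 0.1021 0.13  ] 0.1072 2.372
post rel angle 2.0888648552516176
lil [0.5912 0.0057 0.12  ] 0.09204145427377726 0.2394409332621636
lil [ 0.6035 -0.0091  0.075 ] 0.08532557797563414 0.442807930219449
```

```bash
cat > plan.py <<'E'
from h import *
def rows(pts,ns,jaws,start=None):
    """pts: list of (pos,Rot); ns rows each; prints tool-frame rows"""
    s=r.read_state()
    p,q=start or (np.array(s["ee_pos"]),R.from_quat(s["eef_rot"]));out=[]
    for (P,Q),n,j in zip(pts,ns,jaws):
        Q=Q or q;rv=(q.inv()*Q).as_rotvec()/n;dp=(np.array(P)-p)/n
        for k in range(n):
            row=list(np.round(q.inv().apply(dp),4))+list(np.round(rv,4))
            out.append([float(v) for v in row]+[j])
            p=p+q.apply(row[:3]);q=q*R.from_rotvec(row[3:])
    print(out);print(np.round(p,4),q.as_quat().round(4))
def down(az): # tool z down, y at azimuth
    y=np.array([np.cos(az),np.sin(az),0]);z=np.array([0,0,-1.]);return R.from_matrix(np.c_[np.cross(y,z),y,z])
E
python3 - <<'E'
from plan import *
rows([((.599,.1085,.21),down(.79))],[18],[.5])
E
```

```text
[[-0.0311, -0.0214, 0.0007, 0.0, -0.0, 0.0308, 0.5], [-0.0317, -0.0204, 0.0007, 0.0, -0.0, 0.0308, 0.5], [-0.0323, -0.0194, 0.0007, 0.0, -0.0, 0.0308, 0.5], [-0.0329, -0.0184, 0.0007, 0.0, -0.0, 0.0308, 0.5], [-0.0335, -0.0174, 0.0007, 0.0, -0.0, 0.0308, 0.5], [-0.034, -0.0163, 0.0007, 0.0, -0.0, 0.0308, 0.5], [-0.0345, -0.0153, 0.0007, 0.0, -0.0, 0.0308, 0.5], [-0.0349, -0.0142, 0.0007, 0.0, -0.0, 0.0308, 0.5], [-0.0353, -0.0131, 0.0007, 0.0, -0.0, 0.0308, 0.5], [-0.0357, -0.012, 0.0007, 0.0, -0.0, 0.0308, 0.5], [-0.0361, -0.0109, 0.0007, 0.0, -0.0, 0.0308, 0.5], [-0.0364, -0.0098, 0.0007, 0.0, -0.0, 0.0308, 0.5], [-0.0367, -0.0087, 0.0007, 0.0, -0.0, 0.0308, 0.5], [-0.0369, -0.0076, 0.0007, 0.0, -0.0, 0.0308, 0.5], [-0.0372, -0.0064, 0.0007, 0.0, -0.0, 0.0308, 0.5], [-0.0373, -0.0053, 0.0007, 0.0, -0.0, 0.0308, 0.5], [-0.0375, -0.0041, 0.0007, 0.0, -0.0, 0.0308, 0.5], [-0.0376, -0.003, 0.0007, 0.0, -0.0, 0.0308, 0.5]]
[0.599  0.1086 0.2099] [ 0.3808  0.9247  0.     -0.    ]
```

>>> {"op": "drive_tool", "data": {"moves": [[[-0.031, -0.021, 0, 0, 0, 0.03, 0.5], [-0.032, -0.02, 0, 0, 0, 0.03, 0.5], [-0.032, -0.019, 0, 0, 0, 0.03, 0.5], [-0.033, -0.018, 0, 0, 0, 0.03, 0.5], [-0.033, -0.017, 0, 0, 0, 0.03, 0.5], [-0.034, -0.016, 0, 0, 0, 0.03, 0.5], [-0.034, -0.015, 0, 0, 0, 0.03, 0.5], [-0.035, -0.014, 0, 0, 0, 0.03, 0.5], [-0.035, -0.013, 0, 0, 0, 0.03, 0.5], [-0.036, -0.012, 0, 0, 0, 0.03, 0.5]]]}}

```text
time: 2.95
ee_pos: [0.3972, 0.3339, 0.2228]
eef_rot: [0.261, 0.965, 0.0, 0.0]
ft_force: [0.7, 0.7, -0.3]
width: 0.0434
grip_force: 0.0
```

>>> {"op": "drive_tool", "data": {"moves": [[[-0.036, -0.011, 0, 0, 0, 0.03, 0.5], [-0.036, -0.01, 0, 0, 0, 0.03, 0.5], [-0.037, -0.009, 0, 0, 0, 0.03, 0.5], [-0.037, -0.008, 0, 0, 0, 0.03, 0.5], [-0.037, -0.006, 0, 0, 0, 0.03, 0.5], [-0.037, -0.005, 0, 0, 0, 0.03, 0.5], [-0.037, -0.004, 0, 0, 0, 0.03, 0.5], [-0.037, -0.003, 0, 0, 0, 0.03, 0.5], [0, 0, 0, 0, 0, 0, 0.5], [0, 0, 0, 0, 0, 0, 0.5]]]}}

```text
time: 3.95
ee_pos: [0.6014, 0.115, 0.2223]
eef_rot: [0.375, 0.927, -0.0, -0.0]
ft_force: [-0.4, 0.5, 0.1]
width: 0.0435
grip_force: 0.0
```

```bash
python3 - <<'E'
from plan import *
s=r.read_state();print(np.round(s["joint_positions"],2))
im=r.camera("scene");cv2.imwrite("pics/s1.png",cv2.resize(im[90:290,200:420,::-1],None,fx=3,fy=3,interpolation=cv2.INTER_CUBIC))
rows([((.599,.1085,.2),down(.79)),((.599,.1085,.1),None)],[5,5],[.5,.5])
E
```

```text
[-0.62  0.32  0.44  1.52 -0.14  1.34  0.64]
[[-0.0008, -0.0014, 0.0045, -0.0, -0.0001, 0.0029, 0.5], [-0.0008, -0.0014, 0.0045, -0.0, -0.0001, 0.0029, 0.5], [-0.0008, -0.0014, 0.0045, -0.0, -0.0001, 0.0029, 0.5], [-0.0008, -0.0014, 0.0045, -0.0, -0.0001, 0.0029, 0.5], [-0.0008, -0.0014, 0.0045, -0.0, -0.0001, 0.0029, 0.5], [-0.0, 0.0, 0.02, 0.0, 0.0, 0.0, 0.5], [-0.0, 0.0, 0.02, 0.0, 0.0, 0.0, 0.5], [-0.0, 0.0, 0.02, 0.0, 0.0, 0.0, 0.5], [-0.0, 0.0, 0.02, 0.0, 0.0, 0.0, 0.5], [-0.0, 0.0, 0.02, 0.0, 0.0, 0.0, 0.5]]
[0.5989 0.1085 0.0998] [ 3.806e-01  9.248e-01 -0.000e+00 -1.000e-04]
```

View pics/s1.png

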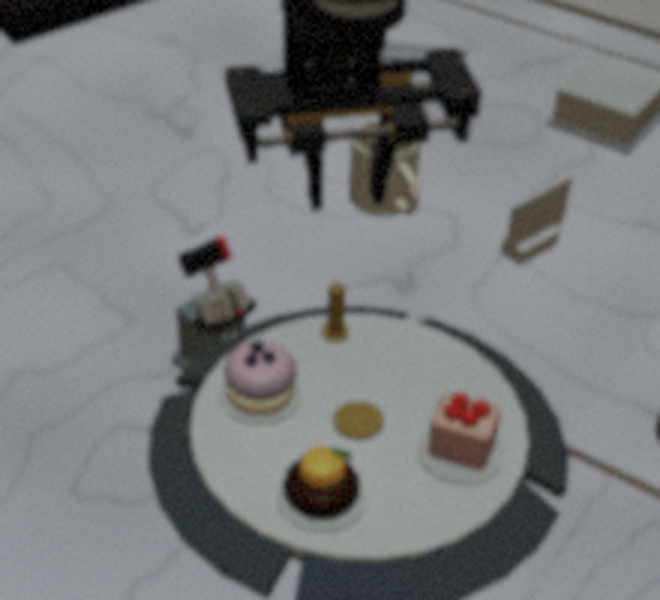

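The gripper hangs above the post, with its fingertips straddling the post at crop (336,287). I'll descend and grip.

>>> {"op": "drive_tool", "data": {"moves": [[[-0.001, -0.002, 0.003, 0, 0, 0.003, 0.5], [-0.001, -0.002, 0.004, 0, 0, 0.003, 0.5], [-0.001, -0.002, 0.01, 0, 0, 0.003, 0.5], [0, -0.002, 0.015, 0, 0, 0.003, 0.5], [0, 0, 0.02, 0, 0, 0, 0.5], [0, 0, 0.02, 0, 0, 0, 0.5], [0, 0, 0.02, 0, 0, 0, 0.5], [0, 0, 0.02, 0, 0, 0, 0.5], [0, 0, 0.008, 0, 0, 0, 0.5], [0, 0, 0, 0, 0, 0, 0.5]]]}}

```text
time: 5.0
ee_pos: [0.5967, 0.1078, 0.1012]
eef_rot: [0.38, 0.925, -0.001, -0.001]
ft_force: [-0.0, 0.1, 1.4]
width: 0.0436
grip_force: 0.0
```

>>> {"op": "drive_tool", "data": {"moves": [[[0, 0, 0, 0, 0, 0, 0.1], [0, 0, 0, 0, 0, 0, 0.1], [0, 0, 0, 0, 0, 0, 0.1], [0, 0, 0, 0, 0, 0, 0.1], [0, 0, 0, 0, 0, 0, 0.1], [0, 0, 0, 0, 0, 0, 0.1]]], "squeeze": 15}}

```text
time: 5.6
ee_pos: [0.5981, 0.1082, 0.1031]
eef_rot: [0.38, 0.925, 0.0, 0.0]
ft_force: [0.3, 0.3, 4.5]
width: 0.0152
grip_force: 15.0
```

```bash
python3 - <<'E'
from plan import *
s=r.read_state();p=np.array(s["ee_pos"]);q=R.from_quat(s["eef_rot"]);C=np.array([.6806,.0275,0])
pts=[]
for k in range(1,19):
    w=R.from_euler('z',-.478*k/18);P=C+w.apply(p-C);pts.append((P,w*q))
rows(pts,[1]*18,[.1]*18)
E
```

```text
[[-0.0, 0.0031, 0.0, 0.0, -0.0, 0.0266, 0.1], [-0.0001, 0.003, 0.0, 0.0, -0.0001, 0.0265, 0.1], [0.0, 0.0031, 0.0, 0.0, 0.0, 0.0266, 0.1], [-0.0, 0.0031, 0.0, 0.0, -0.0, 0.0265, 0.1], [-0.0, 0.003, 0.0, 0.0, -0.0, 0.0266, 0.1], [-0.0001, 0.0031, 0.0, 0.0, -0.0001, 0.0265, 0.1], [0.0, 0.0031, 0.0, 0.0, 0.0, 0.0266, 0.1], [-0.0, 0.003, 0.0, 0.0, -0.0, 0.0265, 0.1], [-0.0, 0.0031, 0.0, 0.0, -0.0, 0.0266, 0.1], [-0.0001, 0.003, 0.0, 0.0001, -0.0001, 0.0266, 0.1], [0.0, 0.0031, 0.0, -0.0, -0.0, 0.0265, 0.1], [-0.0, 0.0031, 0.0, -0.0, -0.0, 0.0266, 0.1], [-0.0001, 0.003, 0.0, -0.0, -0.0001, 0.0265, 0.1], [0.0, 0.0031, 0.0, -0.0, 0.0, 0.0266, 0.1], [-0.0, 0.0031, 0.0, -0.0, -0.0, 0.0265, 0.1], [-0.0, 0.003, 0.0001, -0.0, -0.0, 0.0266, 0.1], [-0.0001, 0.0031, -0.0, -0.0, -0.0001, 0.0265, 0.1], [0.0, 0.0031, -0.0, -0.0, 0.0, 0.0266, 0.1]]
[0.6445 0.1371 0.103 ] [5.878e-01 8.090e-01 4.000e-04 4.000e-04]
```

>>> {"op": "drive_tool", "data": {"moves": [[[0, 0.003, 0, 0, 0, 0.027, 0.1], [0, 0.006, 0, 0, 0, 0.053, 0.1], [0, 0.006, 0, 0, 0, 0.053, 0.1], [0, 0.006, 0, 0, 0, 0.053, 0.1], [0, 0.006, 0, 0, 0, 0.053, 0.1], [0, 0.006, 0, 0, 0, 0.053, 0.1], [0, 0.006, 0, 0, 0, 0.053, 0.1], [0, 0.006, 0, 0, 0, 0.053, 0.1], [0, 0.006, 0, 0, 0, 0.053, 0.1], [0, 0.004, 0, 0, 0, 0.027, 0.1]]]}}

```text
time: 6.6
ee_pos: [0.6443, 0.1371, 0.1031]
eef_rot: [0.589, 0.808, 0.0, 0.001]
ft_force: [-0.6, -2.7, 6.4]
width: 0.0155
grip_force: 15.0
```

>>> {"op": "drive_tool", "data": {"moves": [[[0, 0, 0, 0, 0, 0, 0.1], [0, 0, 0, 0, 0, 0, 0.1], [0, 0, 0, 0, 0, 0, 0.1]]]}}

```text
time: 6.9
ee_pos: [0.6442, 0.1371, 0.1031]
eef_rot: [0.588, 0.809, 0.0, 0.001]
ft_force: [1.2, -1.2, 4.8]
width: 0.0154
grip_force: 15.0
```

```bash
python3 - <<'E'
from plan import *
s=r.read_state();print(s["ee_pos"],s["torque"],s["ft_force"],np.round(s["joint_positions"],2))
im=r.camera("top")
cv2.imwrite("pics/t2.png",cv2.resize(im[105:265,200:350,::-1],None,fx=3.75,fy=3.75,interpolation=cv2.INTER_CUBIC))
E
```

```text
[0.64416383 0.13710039 0.10310375] [-0.375241   -0.42649095  0.01113346] [ 1.16252409 -1.18452881  4.83106521] [-0.64  0.52  0.5   1.53 -0.26  1.15  0.22]
```

View pics/t2.png

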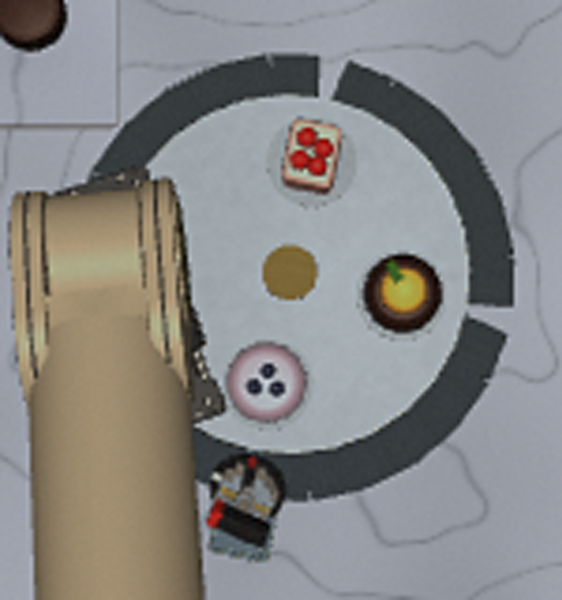

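Lilac cake is now near the knob at crop (266,381). Rim slots show at (331,79) and (489,313). Next I check the disc angle.

```bash
python3 - <<'E'
from plan import *
tp=lambda u,v:(200+(u+.5)/3.75-.5,105+(v+.5)/3.75-.5)
hub=atz("top",tp(290,272),.076);print(hub)
for C in(np.array([.6806,.0275]),hub[:2]):
    a=lambda p,z:np.arctan2(*(atz("top",tp(*p),z)[:2]-C)[::-1])
    o=lambda x:(x+np.pi)%(2*np.pi)-np.pi
    print("knobs",[round(o(a(p,z)+np.pi),3) for p,z in(((239,523),.1467),((251,462),.088))])
    print("before",[round(o(x),3) for x in(a((338,470),.061)+np.pi,a((234,82),.061),a((488,219),.061)+np.pi/2,a((97,333),.061)-np.pi/2,a((319,381),.12)+np.pi)])
    print("after ",[round(o(x),3) for x in(a((331,79),.061),a((489,313),.061)+np.pi/2,a((266,381),.12)+np.pi)])
E
```

```text
[0.6798101  0.02777493 0.076     ]
knobs [np.float64(-0.195), np.float64(-0.206)]
before [np.float64(0.229), np.float64(0.28), np.float64(0.262), np.float64(0.296), np.float64(0.239)]
after  [np.float64(-0.211), np.float64(-0.206), np.float64(-0.207)]
knobs [np.float64(-0.195), np.float64(-0.205)]
before [np.float64(0.232), np.float64(0.277), np.float64(0.266), np.float64(0.292), np.float64(0.244)]
after  [np.float64(-0.212), np.float64(-0.201), np.float64(-0.206)]
```

```bash
cat > knob.py <<'E'
from plan import *
W=R.from_euler('z',-.2);C=np.array([.6806,.0275,0])
o=W.apply([-.469,0,.883]);o/=np.linalg.norm(o);e=W.apply([.883,0,.469])
foot=C+W.apply([-.16,0,.061])
def pose(out,turn):  # tool with grasp point `out` along axis
    red=R.from_rotvec(o*(np.radians(75)-turn)).apply(e);z=-o;y=-np.cross(o,red);y/=np.linalg.norm(y)
    return foot+o*(out-.019),R.from_matrix(np.c_[np.cross(y,z),y,z])
E
python3 - <<'E'
from knob import *
P,Q=pose(.15,0);print(P,Q.as_matrix().round(2))
s=r.read_state();p=np.array(s["ee_pos"])
rows([(p+[0,0,.09],None),(P+[0,0,.0],Q),pose(.09,0)],[4,14,4],[.4,.6,.6])
E
```

```text
[0.4635645  0.07149527 0.17669325] [[ 0.42  0.78  0.46]
 [ 0.9  -0.42 -0.09]
 [ 0.12  0.45 -0.88]]
[[-0.0, 0.0, -0.0225, 0.0, 0.0, 0.0, 0.4], [-0.0, 0.0, -0.0225, 0.0, 0.0, 0.0, 0.4], [-0.0, 0.0, -0.0225, 0.0, 0.0, 0.0, 0.4], [-0.0, 0.0, -0.0225, 0.0, 0.0, 0.0, 0.4], [-0.0005, -0.0137, 0.0012, -0.0354, -0.0045, 0.0543, 0.6], [-0.0012, -0.0137, 0.0007, -0.0354, -0.0045, 0.0543, 0.6], [-0.002, -0.0136, 0.0002, -0.0354, -0.0045, 0.0543, 0.6], [-0.0027, -0.0135, -0.0003, -0.0354, -0.0045, 0.0543, 0.6], [-0.0034, -0.0133, -0.0007, -0.0354, -0.0045, 0.0543, 0.6], [-0.0041, -0.0131, -0.0012, -0.0354, -0.0045, 0.0543, 0.6], [-0.0049, -0.0128, -0.0016, -0.0354, -0.0045, 0.0543, 0.6], [-0.0055, -0.0124, -0.002, -0.0354, -0.0045, 0.0543, 0.6], [-0.0062, -0.012, -0.0025, -0.0354, -0.0045, 0.0543, 0.6], [-0.0069, -0.0116, -0.0028, -0.0354, -0.0045, 0.0543, 0.6], [-0.0075, -0.0111, -0.0032, -0.0354, -0.0045, 0.0543, 0.6], [-0.0081, -0.0105, -0.0036, -0.0354, -0.0045, 0.0543, 0.6], [-0.0087, -0.01, -0.0039, -0.0354, -0.0045, 0.0543, 0.6], [-0.0092, -0.0093, -0.0042, -0.0354, -0.0045, 0.0543, 0.6], [-0.0, 0.0, 0.015, 0.0001, -0.0, -0.0001, 0.6], [-0.0, 0.0, 0.015, 0.0001, -0.0, -0.0001, 0.6], [-0.0, 0.0, 0.015, 0.0001, -0.0, -0.0001, 0.6], [-0.0, 0.0, 0.015, 0.0001, -0.0, -0.0001, 0.6]]
[0.4912 0.0659 0.1236] [0.8249 0.5109 0.1762 0.1656]
```

>>> {"op": "drive_tool", "data": {"moves": [[[0, 0, 0, 0, 0, 0, 0.4], [0, 0, 0, 0, 0, 0, 0.4], [0, 0, 0, 0, 0, 0, 0.4], [0, 0, -0.0225, 0, 0, 0, 0.4], [0, 0, -0.0225, 0, 0, 0, 0.4], [0, 0, -0.0225, 0, 0, 0, 0.4], [0, 0, -0.0225, 0, 0, 0, 0.4]]]}}

```text
time: 7.65
ee_pos: [0.6431, 0.1376, 0.193]
eef_rot: [0.588, 0.809, -0.0, -0.0]
ft_force: [0.5, -0.3, 0.6]
width: 0.0346
grip_force: 0.0
```

>>> {"op": "drive_tool", "data": {"moves": [[[0, -0.014, 0.001, -0.035, -0.0045, 0.054, 0.6], [-0.001, -0.014, 0.001, -0.035, -0.0045, 0.054, 0.6], [-0.002, -0.014, 0, -0.035, -0.0045, 0.054, 0.6], [-0.003, -0.0135, 0, -0.035, -0.0045, 0.054, 0.6], [-0.0035, -0.013, -0.001, -0.035, -0.0045, 0.054, 0.6], [-0.004, -0.013, -0.001, -0.035, -0.0045, 0.054, 0.6], [-0.005, -0.013, -0.0015, -0.035, -0.0045, 0.054, 0.6], [-0.0055, -0.0125, -0.002, -0.035, -0.0045, 0.054, 0.6], [-0.006, -0.012, -0.0025, -0.035, -0.0045, 0.054, 0.6], [-0.007, -0.0115, -0.003, -0.035, -0.0045, 0.054, 0.6]]]}}

```text
time: 8.65
ee_pos: [0.5129, 0.0905, 0.1808]
eef_rot: [0.773, 0.61, 0.127, 0.119]
ft_force: [-0.3, 0.7, -0.4]
width: 0.0521
grip_force: 0.0
```

>>> {"op": "drive_tool", "data": {"moves": [[[-0.0075, -0.011, -0.003, -0.035, -0.0045, 0.054, 0.6], [-0.008, -0.0105, -0.0035, -0.035, -0.0045, 0.054, 0.6], [-0.0085, -0.01, -0.004, -0.035, -0.0045, 0.054, 0.6], [-0.009, -0.009, -0.004, -0.035, -0.0045, 0.054, 0.6], [0, 0, 0, 0, 0, 0, 0.6], [0, 0, 0, 0, 0, 0, 0.6]]]}}

```text
time: 9.25
ee_pos: [0.463, 0.0721, 0.1768]
eef_rot: [0.824, 0.514, 0.174, 0.163]
ft_force: [0.2, -0.9, 1.0]
width: 0.0524
grip_force: 0.0
```

```bash
python3 - <<'E'
from knob import *
s=r.read_state();print(np.round(s["joint_positions"],2),s["ft_force"],s["ee_pos"])
rows([pose(.14,0),pose(.09,0)],[3,4],[.6,.6])
im=r.camera("scene");cv2.imwrite("pics/s3.png",cv2.resize(im[90:290,200:420,::-1],None,fx=3,fy=3,interpolation=cv2.INTER_CUBIC))
E
```

```text
[-0.83 -0.34  0.3   2.3   0.55  0.87 -1.28] [ 0.24694279 -0.92284866  0.95036001] [0.46299252 0.07210983 0.17679415]
[[-0.0001, 0.0002, 0.0035, -0.0022, 0.0002, 0.002, 0.6], [-0.0001, 0.0002, 0.0035, -0.0022, 0.0002, 0.002, 0.6], [-0.0001, 0.0002, 0.0035, -0.0022, 0.0002, 0.002, 0.6], [-0.0, 0.0, 0.0125, -0.0, -0.0, -0.0, 0.6], [-0.0, 0.0, 0.0125, -0.0, -0.0, -0.0, 0.6], [-0.0, 0.0, 0.0125, -0.0, -0.0, -0.0, 0.6], [-0.0, 0.0, 0.0125, -0.0, -0.0, -0.0, 0.6]]
[0.4911 0.066  0.1236] [0.825  0.5109 0.1761 0.1655]
```

View pics/s3.png

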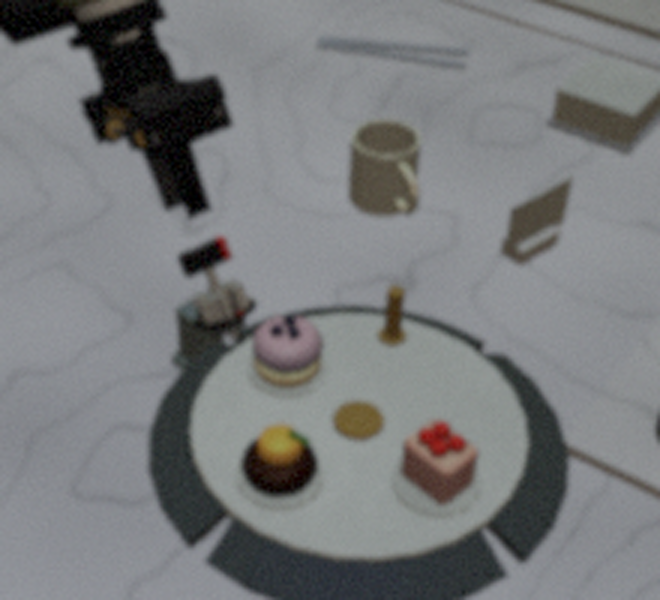

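Tool is in line above the knob bar at crop (205,255). q7 would end at its limit after the 75° turn, so I use the half-turn-flipped grasp instead.

>>> {"op": "drive_tool", "data": {"moves": [[[0, 0, 0, 0, 0, -0.148, 0.6], [0, 0, 0, 0, 0, -0.148, 0.6], [0, 0, 0, 0, 0, -0.148, 0.6], [0, 0, 0, 0, 0, -0.148, 0.6], [0, 0, 0, 0, 0, -0.148, 0.6], [0, 0, 0, 0, 0, -0.148, 0.6], [0, 0, 0, 0, 0, -0.148, 0.6], [0, 0, 0, 0, 0, -0.148, 0.6], [0, 0, 0, 0, 0, -0.148, 0.6], [0, 0, 0, 0, 0, -0.148, 0.6]]]}}

```text
time: 10.3
ee_pos: [0.4636, 0.072, 0.1769]
eef_rot: [0.26, 0.936, 0.017, 0.238]
ft_force: [-0.0, -0.1, 0.4]
width: 0.0524
grip_force: 0.0
```

>>> {"op": "drive_tool", "data": {"moves": [[[0, 0, 0, 0, 0, -0.148, 0.6], [0, 0, 0, 0, 0, -0.148, 0.6], [0, 0, 0, 0, 0, -0.148, 0.6], [0, 0, 0, 0, 0, -0.148, 0.6], [0, 0, 0, 0, 0, -0.148, 0.6], [0, 0, 0, 0, 0, -0.148, 0.6], [0, 0, 0, 0, 0, -0.148, 0.6], [0, 0, 0, 0, 0, -0.148, 0.6], [0, 0, 0, 0, 0, -0.148, 0.6], [0, 0, 0, 0, 0, -0.148, 0.6]]]}}

```text
time: 11.3
ee_pos: [0.4635, 0.072, 0.1769]
eef_rot: [-0.439, 0.866, -0.148, 0.187]
ft_force: [0.5, -0.2, 0.0]
width: 0.0524
grip_force: 0.0
```

>>> {"op": "drive_tool", "data": {"moves": [[[0, 0, 0, 0, 0, -0.148, 0.6], [0, 0, 0, 0, 0, 0, 0.6], [0, 0, 0, 0, 0, 0, 0.6]]]}}

```text
time: 11.6
ee_pos: [0.4632, 0.072, 0.1768]
eef_rot: [-0.497, 0.834, -0.16, 0.177]
ft_force: [-0.5, -0.4, -1.3]
width: 0.052
grip_force: 0.0
```

```bash
sed -i 's/y=-np.cross(o,red)/y=np.cross(o,red)/' knob.py; python3 - <<'E'
from knob import *
s=r.read_state();print(np.round(s["joint_positions"],2))
rows([pose(.14,0),pose(.09,0)],[3,4],[.6,.6])
E
```

```text
[-1.27 -0.47  0.65  2.31  0.77  1.    1.66]
[[0.0001, -0.0002, 0.0034, 0.0021, -0.0005, -0.0111, 0.6], [0.0001, -0.0002, 0.0034, 0.0021, -0.0005, -0.0111, 0.6], [0.0001, -0.0002, 0.0034, 0.0021, -0.0005, -0.0111, 0.6], [0.0, 0.0, 0.0125, -0.0, -0.0, -0.0, 0.6], [0.0, 0.0, 0.0125, -0.0, -0.0, -0.0, 0.6], [0.0, 0.0, 0.0125, -0.0, -0.0, -0.0, 0.6], [0.0, 0.0, 0.0125, -0.0, -0.0, -0.0, 0.6]]
[0.4912 0.0659 0.1238] [-0.5108  0.825  -0.1656  0.1761]
```

>>> {"op": "drive_tool", "data": {"moves": [[[0, 0, 0.0035, 0.002, 0, -0.011, 0.6], [0, 0, 0.0035, 0.002, 0, -0.011, 0.6], [0, -0.0005, 0.0035, 0.002, -0.001, -0.011, 0.6], [0, 0, 0.0125, 0, 0, 0, 0.6], [0, 0, 0.0125, 0, 0, 0, 0.6], [0, 0, 0.0125, 0, 0, 0, 0.6], [0, 0, 0.0125, 0, 0, 0, 0.6], [0, 0, 0, 0, 0, 0, 0.6]]]}}

```text
time: 12.4
ee_pos: [0.4907, 0.0653, 0.1222]
eef_rot: [-0.512, 0.824, -0.166, 0.175]
ft_force: [-0.2, -1.0, 0.2]
width: 0.0521
grip_force: 0.0
```

>>> {"op": "drive_tool", "data": {"moves": [[[0, 0, 0, 0, 0, 0, 0.05], [0, 0, 0, 0, 0, 0, 0.05], [0, 0, 0, 0, 0, 0, 0.05], [0, 0, 0, 0, 0, 0, 0.05], [0, 0, 0, 0, 0, 0, 0.05], [0, 0, 0, 0, 0, 0, 0.05], [0, 0, 0, 0, 0, 0, 0.05]]], "squeeze": 40}}

```text
time: 13.1
ee_pos: [0.491, 0.0662, 0.1235]
eef_rot: [-0.512, 0.824, -0.166, 0.176]
ft_force: [-1.3, -0.1, 1.2]
width: 0.0138
grip_force: 40.0
```

```bash
python3 - <<'E'
from knob import *
s=r.read_state();print(np.round(s["joint_positions"],2),s["ft_force"],s["torque"])
p=np.array(s["ee_pos"]);P,Q=pose(.09,0);q=R.from_quat(s["eef_rot"])
print("pos err in tool",q.inv().apply(P-p),(q.inv()*Q).as_rotvec())
im=r.camera("scene");cv2.imwrite("pics/s4.png",cv2.resize(im[90:240,200:350,::-1],None,fx=4,fy=4,interpolation=cv2.INTER_CUBIC))
E
```

```text
[-1.3  -0.32  0.8   2.34  0.79  0.79  1.69] [-1.32423525 -0.13897357  1.24405533] [0.15193832 0.76268957 0.01337486]
pos err in tool [ 0.00019    -0.00037541 -0.00010658] [ 0.00010801 -0.00019637  0.00381243]
```

View pics/s4.png

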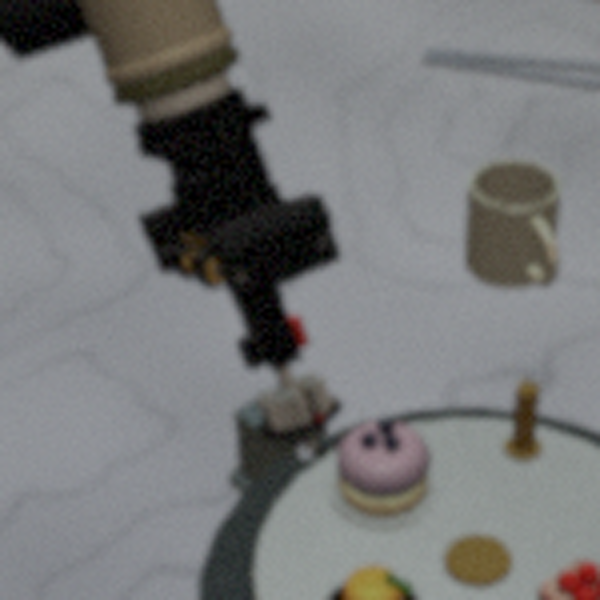

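The bar is gripped squarely (red end visible at crop (296,330)). I'll pull it out 11 mm.

>>> {"op": "drive_tool", "data": {"moves": [[[0, 0, -0.003, 0, 0, 0, 0.05], [0, 0, -0.003, 0, 0, 0, 0.05], [0, 0, -0.003, 0, 0, 0, 0.05], [0, 0, -0.0025, 0, 0, 0, 0.05], [0, 0, 0, 0, 0, 0, 0.05], [0, 0, 0, 0, 0, 0, 0.05], [0, 0, 0, 0, 0, 0, 0.05]]]}}

```text
time: 13.85
ee_pos: [0.4856, 0.067, 0.1332]
eef_rot: [-0.512, 0.824, -0.166, 0.176]
ft_force: [7.8, 1.3, -9.6]
width: 0.0136
grip_force: 40.0
```

```bash
python3 - <<'E'
from knob import *
s=r.read_state();print(np.round(s["joint_positions"],2),"F out",np.dot(s["ft_force"],o),s["ft_force"])
p=np.array(s["ee_pos"]);P,Q=pose(.09,0);q=R.from_quat(s["eef_rot"])
print("shift out",np.dot(p-P,o))
E
```

```text
[-1.3  -0.36  0.77  2.34  0.8   0.83  1.69] F out -11.987906015881975 [ 7.81647464  1.25130815 -9.63708674]
shift out 0.0110576844544665
```

The 12 N spring force confirms 11 mm of pull. Next I turn it.

>>> {"op": "drive_tool", "data": {"moves": [[[0, 0, 0, 0, 0, 0.08, 0.05], [0, 0, 0, 0, 0, 0.1, 0.05], [0, 0, 0, 0, 0, 0.1, 0.05], [0, 0, 0, 0, 0, 0, 0.05]]]}}

```text
time: 14.25
ee_pos: [0.4857, 0.0669, 0.1333]
eef_rot: [-0.391, 0.888, -0.14, 0.197]
ft_force: [8.8, 1.6, -10.1]
width: 0.0136
grip_force: 40.0
```

```bash
cat > st.py <<'E'
from knob import *
s=r.read_state();p=np.array(s["ee_pos"]);P,Q=pose(.09,0);q=R.from_quat(s["eef_rot"])
print(np.round(s["joint_positions"],2),"Fout",np.dot(s["ft_force"],o),"Mout",np.dot(s["torque"],o),np.round(s["ft_force"],1),"out",np.dot(p-P,o),"lat",Q.inv().apply(p-P)[:2].round(4),"rot",(Q.inv()*q).as_rotvec().round(3))
E
python3 st.py
```

```text
[-1.25 -0.34  0.73  2.33  0.77  0.82  1.42] Fout -12.778990663807852 Mout -0.07350944591979963 [  8.8   1.6 -10.1] out 0.011020158980939231 lat [0.0002 0.0003] rot [0.    0.001 0.28 ]
```

>>> {"op": "drive_tool", "data": {"moves": [[[0, 0, 0, 0, 0, 0.13, 0.05], [0, 0, 0, 0, 0, 0.13, 0.05], [0, 0, 0, 0, 0, 0.13, 0.05], [0, 0, 0, 0, 0, 0.13, 0.05], [0, 0, 0, 0, 0, 0.13, 0.05], [0, 0, 0, 0, 0, 0.13, 0.05], [0, 0, 0, 0, 0, 0.13, 0.05], [0, 0, 0, 0, 0, 0.12, 0.05], [0, 0, 0, 0, 0, 0, 0.05]]]}}

```text
time: 15.15
ee_pos: [0.4859, 0.0666, 0.1333]
eef_rot: [0.098, 0.965, -0.024, 0.241]
ft_force: [9.8, -0.5, -9.7]
width: 0.0139
grip_force: 40.0
```

```bash
python3 st.py
```

```text
[-1.09 -0.28  0.59  2.33  0.69  0.77  0.45] Fout -13.142066603721766 Mout -0.060799675826873345 [ 9.8 -0.5 -9.7] out 0.010996815287829973 lat [0.0004 0.0001] rot [1.000e-03 1.000e-03 1.311e+00]
```

>>> {"op": "drive_tool", "data": {"moves": [[[0, 0, 0.003, 0, 0, 0, 0.05], [0, 0, 0.003, 0, 0, 0, 0.05], [0, 0, 0.003, 0, 0, 0, 0.05], [0, 0, 0.003, 0, 0, 0, 0.05], [0, 0, 0.003, 0, 0, 0, 0.05], [0, 0, 0.001, 0, 0, 0, 0.05], [0, 0, 0, 0, 0, 0, 0.05]]]}}

```text
time: 15.85
ee_pos: [0.4933, 0.0653, 0.1193]
eef_rot: [0.096, 0.966, -0.025, 0.24]
ft_force: [6.8, -0.8, -5.6]
width: 0.0136
grip_force: 40.0
```

```bash
python3 st.py
```

```text
[-1.09 -0.24  0.63  2.33  0.68  0.71  0.46] Fout -8.16141498246491 Mout -0.03490400637960651 [ 6.8 -0.8 -5.6] out -0.004911235951963076 lat [0.0002 0.0001] rot [1.000e-03 1.000e-03 1.306e+00]
```

The pin is past the rim and still sprung, so it is in the slot. I'll feed it in the rest of the way and release.

>>> {"op": "drive_tool", "data": {"moves": [[[0, 0, 0.003, 0, 0, 0, 0.05], [0, 0, 0.003, 0, 0, 0, 0.05], [0, 0, 0.0005, 0, 0, 0, 0.05], [0, 0, 0, 0, 0, 0, 0.05], [0, 0, 0, 0, 0, 0, 0.05]]]}}

```text
time: 16.35
ee_pos: [0.4962, 0.0648, 0.1137]
eef_rot: [0.096, 0.966, -0.025, 0.24]
ft_force: [5.1, -1.6, -3.9]
width: 0.0136
grip_force: 40.0
```

```bash
python3 st.py
```

```text
[-1.09 -0.22  0.64  2.33  0.68  0.69  0.46] Fout -5.964181595714676 Mout -0.024445255645679925 [ 5.1 -1.6 -3.9] out -0.01120166230603961 lat [0.0001 0.0001] rot [1.000e-03 0.000e+00 1.306e+00]
```

Knob is 11.2 mm in. Release, then retreat along the axis.

>>> {"op": "drive_tool", "data": {"moves": [[[0, 0, 0, 0, 0, 0, 0.4], [0, 0, 0, 0, 0, 0, 0.5], [0, 0, 0, 0, 0, 0, 0.5], [0, 0, 0, 0, 0, 0, 0.5], [0, 0, -0.012, 0, 0, 0, 0.5], [0, 0, -0.015, 0, 0, 0, 0.5], [0, 0, -0.015, 0, 0, 0, 0.5], [0, 0, -0.015, 0, 0, 0, 0.5], [0, 0, -0.012, 0, 0, 0, 0.5], [0, 0, 0, 0, 0, 0, 0.5]]]}}

```text
time: 17.35
ee_pos: [0.4646, 0.0722, 0.1759]
eef_rot: [0.095, 0.965, -0.024, 0.241]
ft_force: [-0.6, 0.6, 0.3]
width: 0.0436
grip_force: 0.0
```

```bash
python3 st.py; python3 - <<'E'
from h import *
im=r.camera("scene");cv2.imwrite("pics/s5.png",cv2.resize(im[130:290,225:395,::-1],None,fx=3.7,fy=3.7,interpolation=cv2.INTER_CUBIC))
E
```

```text
[-1.09 -0.4   0.51  2.31  0.68  0.93  0.45] Fout 0.5993057992933495 Mout -0.022455568912863544 [-0.6  0.6  0.3] out 0.0588470905991461 lat [-0.0009 -0.0001] rot [-1.000e-03 -2.000e-03  1.307e+00]
```

View pics/s5.png

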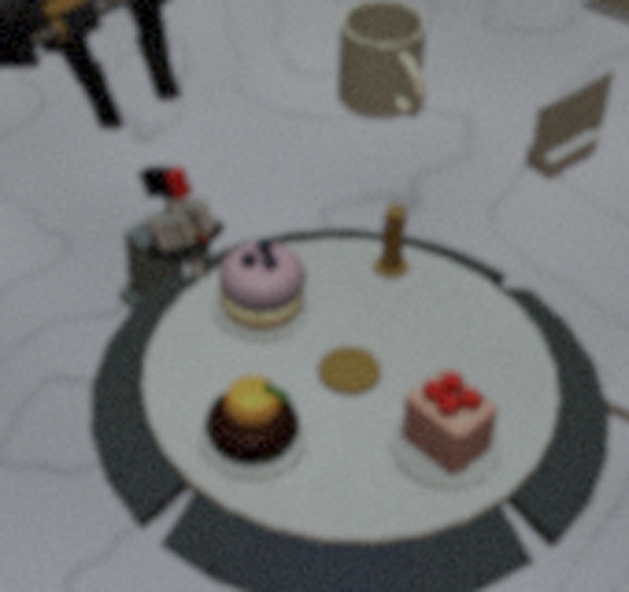

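The bar sits low at crop (165,182) with its red end toward the disc. The lilac cake is at the knob and the gripper is clear.

```bash
python3 -c "
from bench import r
print(r.close_job())"
```

```text
the job is handed in; nothing more can be done
None
```

I turned the lilac cake to the knob and locked the stand there: the knob is turned about 75° with its red end toward the cakes, and it read 11.2 mm in just before I let go. I handed the job in at about 17 s with the gripper clear, but no pass/fail result came back.

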